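# Square up a stack of glass blanks in the corner jig and lock it

### The arm

A 6-joint arm with a two-finger parallel gripper is mounted at the origin on a cart in front of the work surface, level with it; the furniture and walls round the work are solid. World frame = base frame: x ahead of the robot, y to its left, z up, the work surface at z = 0. Lengths are in m, angles in rad, forces in N, time in s.
With the tool pointing down it reaches from about 0.25 to 0.775 m from the base axis. Payload 4 kg.
Tool frame: the origin (TCP) lies midway between the tips of the shut fingers; the grasp point (between the pads) lies 19 mm behind it; z points along the fingers, y is the line along which they close (so a half turn about z gives the same grasp; the last joint's range is limited). The gripper opens to 94 mm and grips with 3 to 60 N. Pads are 16 mm wide; open, the fingers measure 119 mm over their backs; the gripper's body (75 mm by 177 mm) begins 78 mm behind the grasp point.
Start: joints at [-1.222, 0.087, 1.371, -0, 1.684, -0.103], TCP at [0.24, -0.495, 0.206] pointing down, gripper open.
Joint ranges: [-3.1, 3.1], [-0.76, 2.03], [0.27, 2.55], [-1.08, 4.22], [0.17, 2.65], [-2.57, 2.57]. Speed limits (rad/s): [2.79, 2.79, 3.14, 3.14, 3.14, 3.14].

### API

Orientations are given as [roll, pitch, yaw] about the fixed x, y, z axes, in that order (R = Rz(yaw) Ry(pitch) Rx(roll)).
In Python, from bench import robot gives the robot as it stands. The module is installed in compiled form; this text tells all that it offers.
- The arm moves only by the tool arm_command, never from a script. Its argument "targets" is a list of rows, each a list of 4 numbers: the shift along the world's x, y, z as a fraction of full scale, then the turn about the world's z as a fraction of full scale. A call has 1 to 8 rows; each row is the pose to reach, as a shift and turn from the pose commanded when the call began; what a row does not reach only later rows make up. Full scale, the value 1, is 0.5 m for a shift and 120 degrees for a turn. A row lasts 1/12 s, in which the tool goes at most 41.7 mm and 7.16 degrees, less where a joint would pass 70% of its speed; a pose out of reach is approached as far as the arm can. A call with a number of a shift or a turn outside -1 to 1 is refused whole. A call with a gripper value outside its range is refused whole. "claw" is the closure, from 0 (fully open) to 1 (shut), set as the call begins (left out, the last holds). The fingers move at their own pace and stop on an object; the grip force is fixed at half the most. Time passes only in rows, so rows that repeat a pose let the fingers close. It gives the time, the measured TCP pose, the force, the opening and the grip force at its end, in the units of the state.
- robot.get_obs(): the state, without advancing time (a new reading comes with each control period).
- robot.snapshot(name): name is "scene" or "top"; returns the picture (400x640x3 uint8, red, green, blue); there is no depth.
- robot.camera_info(name): a dict with "vfov" (degrees; the focal length in pixels is half the picture's height over the tangent of half this angle, whatever the lens; pixels are square), "cx", "cy" (the principal point, pixels), "extrinsics" (4x4, takes a point from camera to world coordinates). Camera axes: x right, y up, looking along -z (the intrinsics and any distortion apply to the point x, -y, -z); pixel columns grow to the right and rows downward; lengths in m; the calibration is good to about 2 mm. A picture is of the moment at which its call begins. camera_info takes no time and is no camera call.
- robot.close_job(): hands the job in; it is judged then, once.
The state is a dict: "time": time; "joint_positions": joint angles; "qvel": joint speeds; "joint_torque": joint torques, N m; "tool_pos": TCP position; "ee_rot": TCP orientation; "wrist_force": force on the tool from outside, world axes, zero at the start; "wrist_torque": the same for the moment, N m; "width": finger opening in m; "finger_force": force on a finger pad.
Only numpy, scipy, OpenCV 4.12 (cv2) and the standard library are available. Lean on these libraries where they do the work, as an engineer would, in place of code of your own. Each camera call takes 0.05 s, during which the arm holds its last target. There are 200 camera calls.

### The job

Square up the staggered stack of four glass blanks in the corner jig: push or tap its open sides until every blank lies flush against both fences, still stacked in the same order. Then slide the black grip of the keeper on the far fence all the way to its end stop, so that its tongue overhangs the squared stack. Leave the jar, the grinding block and the pliers alone.

Things in the scene. Friction and masses are not known exactly. Their poses are not given: they have to be found in the camera images.
- jig: squaring jig, fixed to the bench: plywood board 200 (x) x 250 (y) x 12 mm with two aluminium fences, 14 mm thick, 44 mm high above it. Origin: centre of the underside. Inner face of the far fence: x = +60 mm, y = -115 to +120; of the left fence: y = +50 mm, x = -75 to +60. In their corner a grey bed, 87 (x) x 107 (y) mm, 10 mm high, carries the stack, whose -x and -y sides are open.
- corner (a point): inside corner of the two fences, level with the grey bed's top, 22 mm above the bench (10 mm above the board); axes as the jig's. The fence faces lie in its planes x = 0 and y = 0; the stack belongs at its -x, -y side. A blank lying flush with both fences has its origin at x = -45, y = -55 mm here.
- blank_1: bottom blank of the stack of four equal loose opaque grey-green glass blanks, 90 (x) x 110 (y) x 7 mm, about 0.15 kg; origin: centre of its underside (0 mm above the bed). Its long side lies roughly along the jig's y. They start staggered by up to 20 mm, turned up to 0.12 rad, 10 to 30 mm short of flush with each fence.
- blank_2: second blank of the stack of four equal loose opaque grey-green glass blanks, 90 (x) x 110 (y) x 7 mm, about 0.15 kg; origin: centre of its underside (7 mm above the bed). Its long side lies roughly along the jig's y. They start staggered by up to 20 mm, turned up to 0.12 rad, 10 to 30 mm short of flush with each fence.
- blank_3: third blank of the stack of four equal loose opaque grey-green glass blanks, 90 (x) x 110 (y) x 7 mm, about 0.15 kg; origin: centre of its underside (14 mm above the bed). Its long side lies roughly along the jig's y. They start staggered by up to 20 mm, turned up to 0.12 rad, 10 to 30 mm short of flush with each fence.
- blank_4: top blank of the stack of four equal loose opaque grey-green glass blanks, 90 (x) x 110 (y) x 7 mm, about 0.15 kg; origin: centre of its underside (21 mm above the bed). Its long side lies roughly along the jig's y. They start staggered by up to 20 mm, turned up to 0.12 rad, 10 to 30 mm short of flush with each fence.
- keeper (a joint): travel of the keeper, a dark steel slide on top of the far fence: 0 m = fully drawn back at its left (+y) end, 0.075 m = at its end stop, with its tongue overhanging the stack near the corner. It slides along the jig's -y, and stays where it is left (friction about 1.5 N). The tongue's underside passes 7 mm above the stack.
- keeper_grip (a point): top of the keeper's upright black grip, 24 (x) x 12 (y) x 26 mm high; 91 mm above the bench, moves with the keeper. The grip stands on a steel slide 26 (x) x 30 (y) mm whose top is 26 mm below this point; from it the tongue, 22 mm wide, reaches 39 mm to -x.
- flux_jar: bystander: low clear glass jar, diameter 54, 57 mm high; origin at the centre of its underside; leave it where it is.
- grind_block: bystander: dark grey grinding block, 58 x 90 x 26 mm; origin at the centre of its underside; leave it where it is.
- running_pliers: bystander: black-handled pliers lying flat, 166 x 56 x 16 mm; origin at the centre of its underside; leave it where it is.
Mind the look-alikes: they are no part of the job. Leave any brown or yellow look-alike of the blank_4 alone.

How it is judged:
By the outcome, as a careful person would: the job done as asked, in the order asked, and still so for the second after the job is handed in, with the robot touching nothing.
It also fails if it takes over 72 s, if anything falls off the work surface, if the arm or the gripper's body presses on something with over 40 N, if the wrist force passes 120 N, or if a joint passes its speed limit or range.

## Working session

There is one attempt and no reset: what is moved stays moved. The work goes in short steps, Python scripts to look and compute and a tool call to move; the robot and the scene stay as the last step left them, time stands still between calls to the robot, and variables do not carry over. Pictures are saved under pics/ and viewed, at most 10 in all, crops included, and the job is handed in when it is done.

Besides the shell and the picture viewer there is one more tool, called after "Emit:" as a command line: name --pt "numbers of a row" for each row, then --argument value for the rest. arm_command: Moves the arm, as the interface text tells. Shift numbers are shares of 0.5 m and turn numbers shares of 120 degrees, none past 1 either way. Its arguments: {"type":"object","properties":{"targets":{"type":"array"},"claw":{"type":"number"}},"required":["targets"]}

```bash
mkdir -p pics; cat > h.py <<'E'
import numpy as np, cv2
from bench import robot
def cam(n):
    i=robot.camera_info(n); f=200/np.tan(np.radians(i['vfov'])/2); return f,i['cx'],i['cy'],np.array(i['extrinsics'])
def ray(n,u,v):
    f,cx,cy,E=cam(n); d=E[:3,:3]@np.array([(u-cx)/f,-(v-cy)/f,-1]); return E[:3,3],d
def onz(n,u,v,z):
    o,d=ray(n,u,v); return o+d*(z-o[2])/d[2]
def proj(n,P):
    f,cx,cy,E=cam(n); p=E[:3,:3].T@(np.array(P)-E[:3,3]); return cx+f*p[0]/-p[2], cy-f*p[1]/-p[2]
def tri(a,b):
    (o1,d1),(o2,d2)=ray('scene',*a),ray('top',*b)
    s=np.linalg.lstsq(np.c_[d1,-d2],o2-o1,rcond=None)[0]; p,q=o1+s[0]*d1,o2+s[1]*d2
    return (p+q)/2,np.linalg.norm(p-q)
def snap(n,name):
    im=robot.snapshot(n)[:,:,::-1].copy(); cv2.imwrite(f'pics/{name}.png',im); return im
E
python3 -c "
from h import *
for n in('scene','top'): snap(n,n+'0'); print(robot.camera_info(n))
print(robot.get_obs())"
```

```text
{'vfov': 45.02059544910803, 'cx': 316.72380679939744, 'cy': 192.707234144901, 'extrinsics': array([[ 0.58826357,  0.4994609 , -0.63599119, -0.2456292 ],
       [-0.80866857,  0.36436184, -0.46183937, -0.66753572],
       [ 0.00106021,  0.78598935,  0.61823912,  0.87644879],
       [ 0.        ,  0.        ,  0.        ,  1.        ]])}
{'vfov': 51.47685201459389, 'cx': 317.2579811596954, 'cy': 199.87250625590306, 'extrinsics': array([[-0.00422654,  0.98695637, -0.16093247,  0.33696516],
       [-0.99987899, -0.00658044, -0.01409644, -0.07065837],
       [-0.01497157,  0.16085342,  0.98686475,  1.36791157],
       [ 0.        ,  0.        ,  0.        ,  1.        ]])}
{'time': 0.1, 'joint_positions': array([-1.22208665e+00,  8.78820141e-02,  1.37206297e+00,  2.77900396e-05,
        1.68360583e+00, -1.03124504e-01]), 'qvel': array([-0.00069154, -0.0027478 , -0.00366275,  0.00086559,  0.00062304,
        0.002152  ]), 'joint_torque': array([ 2.11689265e-03, -3.41255307e+01, -3.03299439e+01,  7.19328225e-02,
        3.04654066e-02, -9.81086419e-05]), 'tool_pos': array([ 0.23996576, -0.49435411,  0.20444109]), 'ee_rot': array([-3.13964774e+00, -2.29049153e-04,  4.51837056e-01]), 'wrist_force': array([0.25613885, 0.05342642, 0.26215036]), 'wrist_torque': array([-0.06980209, -0.04197852, -0.01476165]), 'finger_force': 0.0, 'width': 0.09438119639704842}
```

View pics/scene0.png

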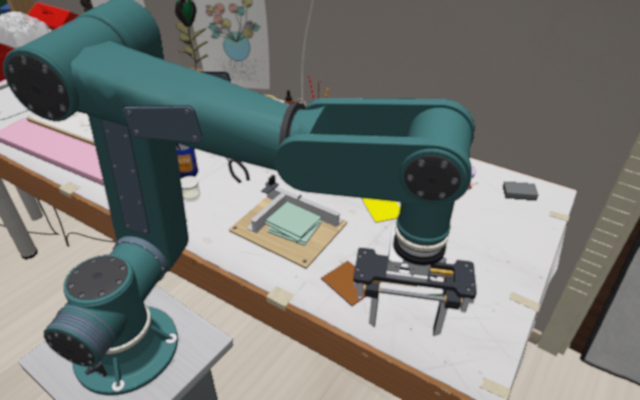

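View pics/top0.png

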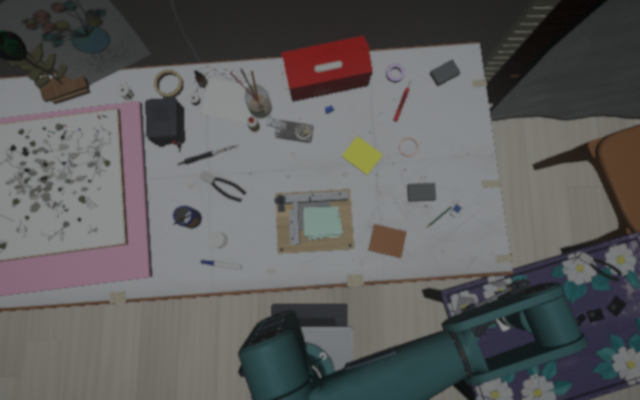

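The scene view shows the jig at about (290,225), keeper grip at (270,183), yellow sheet (382,208) and brown sheet (350,282). The top view shows the jig at (315,220), blanks at (322,222), grip at (280,203), yellow (362,155), brown (388,241), pliers (225,187), jar (220,240) or (187,216). The grey-green stack in the jig is the one meant. I'll confirm it in an enlarged crop.

```bash
python3 -c "
from h import *
a=cv2.imread('pics/top0.png')[180:260,265:365]; b=cv2.imread('pics/scene0.png')[165:270,220:360]
a=cv2.resize(a,(380,304),interpolation=cv2.INTER_CUBIC); b=cv2.resize(b,(405,304),interpolation=cv2.INTER_CUBIC)
cv2.imwrite('pics/c1.png',np.hstack([a,b]))
"
```

```text
(no output)
```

View pics/c1.png

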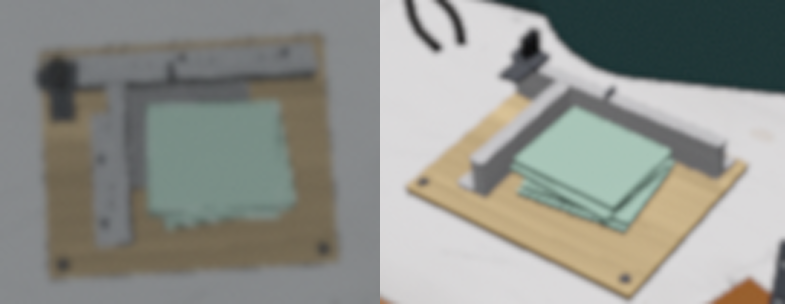

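The crop confirms the grey-green stack, with the keeper at its +y end, top-crop grip at (58,72), i.e. pixel (280,199). Next I measure the board pose, fences, stack and grip.

```bash
cat > m.py <<'E'
from h import *
def big(mask):
    c,_=cv2.findContours(mask,cv2.RETR_EXTERNAL,cv2.CHAIN_APPROX_NONE); return max(c,key=cv2.contourArea)
win={'top':(265,180,100,85),'scene':(215,165,145,110)}
def masks(n,im):
    x,y,w,h=win[n]; S=6; c=cv2.resize(im[y:y+h,x:x+w],None,fx=S,fy=S,interpolation=cv2.INTER_CUBIC)
    H=cv2.cvtColor(c,cv2.COLOR_BGR2HSV)
    wood=cv2.inRange(H,(10,45,50),(28,150,255)); green=cv2.inRange(H,(45,22,60),(90,255,255)); dark=cv2.inRange(H,(0,0,0),(179,255,50))
    f=lambda p:(np.array(p,float).reshape(-1,2)+.5)/S-.5+[x,y]
    return wood,green,dark,f
E
python3 - <<'E'
from m import *
for n in('top','scene'):
    im=cv2.imread(f'pics/{n}0.png'); wood,green,dark,f=masks(n,im)
    wood=cv2.morphologyEx(wood,cv2.MORPH_OPEN,np.ones((7,7)))
    h=cv2.convexHull(np.vstack([c for c in cv2.findContours(wood,0,1)[0] if cv2.contourArea(c)>600]))
    q=cv2.approxPolyN(h,4,ensure_convex=True) 
    P=np.array([onz(n,*p,.012) for p in f(q)]); e=np.roll(P,-1,0)-P
    print(n,'board',f(q).round(1).tolist(),P[:,:2].round(4).tolist(),np.linalg.norm(e,axis=1).round(3),np.degrees(np.arctan2(e[:,1],e[:,0])).round(2),P.mean(0).round(4))
    g=big(green); q=cv2.approxPolyN(cv2.convexHull(g),4,ensure_convex=True)
    P=np.array([onz(n,*p,.05) for p in f(q)]); e=np.roll(P,-1,0)-P
    print(' green@.05',f(q).round(1).tolist(),P[:,:2].round(4).tolist(),np.linalg.norm(e,axis=1).round(3))
    d=big(dark); print(' dark',f(d).min(0),f(d).max(0),f(d).mean(0))
    print(' robot base proj',proj(n,[0,0,0]))
E
```

```text
top board [[353.1, 248.1], [278.1, 252.4], [275.9, 204.2], [349.6, 198.4]] [[0.3987, -0.1669], [0.3859, 0.0767], [0.5443, 0.0857], [0.5622, -0.1583]] [0.244 0.159 0.245 0.164] [  93.01    3.23  -85.79 -176.99] [ 0.4728 -0.0407  0.012 ]
 green@.05 [[343.4, 235.9], [303.1, 240.2], [302.8, 206.8], [337.4, 205.2]] [[0.4355, -0.1343], [0.4225, -0.0063], [0.5298, -0.0051], [0.534, -0.1165]] [0.129 0.107 0.111 0.1  ]
 dark [277.75 196.25] [282.08333333 203.08333333] [280.12179487 199.65544872]
 robot base proj (np.float64(301.66271767622135), np.float64(376.81570922210744))
scene board [[306.4, 267.4], [209.8, 276.6], [244.9, 189.9], [347.9, 221.2]] [[0.3924, -0.1737], [0.2338, -0.0061], [0.5308, 0.1553], [0.5926, -0.1629]] [0.231 0.338 0.324 0.2  ] [ 133.41   28.51  -79.01 -176.91] [ 0.4374 -0.0469  0.012 ]
 green@.05 [[324.4, 217.4], [303.8, 244.9], [255.6, 226.9], [286.4, 200.2]] [[0.5323, -0.1275], [0.4196, -0.1456], [0.3993, -0.0074], [0.5292, -0.0032]] [0.114 0.14  0.13  0.124]
 dark [268.58333333 176.25      ] [273.91666667 184.58333333] [271.49074074 180.70584046]
 robot base proj (np.float64(126.70465122087157), np.float64(347.58685551645783))
```

```bash
python3 - <<'E'
from h import *
T=np.array([.24,-.4944,.2044]); print('tcp',proj('scene',T))
y=.4518
for s in(-1,1): print(proj('scene',T+s*.0535*np.array([-np.sin(y-np.pi),np.cos(y-np.pi),0])), proj('top',T+s*.0535*np.array([-np.sin(y),np.cos(y),0])))
Tp={'nl':(278.7,253.2),'nr':(354,248.4),'fr':(350.5,189.7),'fl':(275.5,191.8)}
Sp={'nl':(229.3,230.3),'nr':(305.7,267.7),'fr':(346.9,221.3)}
for k in Tp:
    print(k,onz('top',*Tp[k],.012).round(4), onz('scene',*Sp[k],.012).round(4) if k in Sp else '', tri(Sp[k],Tp[k]) if k in Sp else '')
# straightness of table front edge in top view
im=cv2.imread('pics/top0.png')
print('grip tri',tri((271.5,179),(280.1,199.0)))
cv2.imwrite('pics/c2.png',np.vstack([cv2.resize(cv2.imread('pics/scene0.png')[215:345,340:490],None,fx=4,fy=4,interpolation=cv2.INTER_CUBIC)]))
E
```

```text
tcp (np.float64(403.7001633604747), np.float64(326.26324596962155))
(np.float64(371.5982191151424), np.float64(321.55894724693337)) (np.float64(497.0283164452559), np.float64(294.1363024987385))
(np.float64(436.3962011950789), np.float64(331.0546046439379)) (np.float64(462.5476276768883), np.float64(311.91060272934544))
nl [0.3834 0.0747 0.012 ] [0.3783 0.0701 0.012 ] (array([0.38339524, 0.07566672, 0.00519698]), np.float64(0.0006519998452779531))
nr [ 0.3977 -0.1699  0.012 ] [ 0.3906 -0.1729  0.012 ] (array([ 0.39713431, -0.16945449,  0.00447412]), np.float64(0.0026540081720141766))
fr [ 0.5916 -0.1618  0.012 ] [ 0.5908 -0.1608  0.012 ] (array([ 0.59109814, -0.16133029,  0.01221479]), np.float64(0.0013079205629476563))
fl [0.5862 0.0876 0.012 ]  
grip tri (array([0.55044789, 0.06512347, 0.07931776]), np.float64(0.0006305225959444763))
```

View pics/c2.png

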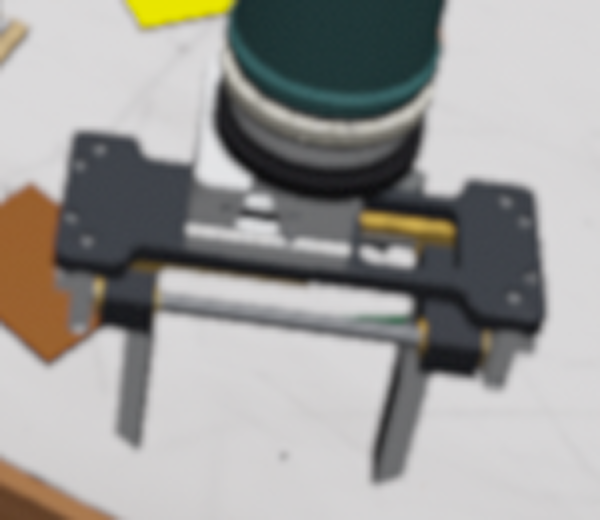

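The finger tips in the crop sit about 4 px lower than predicted near the picture's edge. Near the centre the two views agree to a few mm.

Jig yaw is about 0.049 and its corner about (0.546, 0.010). The grip comes out at jig x = 67 mm, which is the fence centre, as it must be. Now moving to the -x side.

Emit:
arm_command --pt "0.302 0.846 0 -0.1925" --pt "0.302 0.846 0 -0.1925" --pt "0.302 0.846 0 -0.1925" --pt "0.302 0.846 0 -0.1925" --pt "0.302 0.846 0 -0.1925" --pt "0.302 0.846 0 -0.1925" --pt "0.302 0.846 0 -0.1925" --pt "0.302 0.846 0 -0.1925" --claw 0.36

```text
time: 0.77
tool_pos: [0.3517, -0.1801, 0.2051]
ee_rot: [-3.141, 0.0, 0.048]
wrist_force: [0.7, -0.3, 0.4]
width: 0.0604
finger_force: 0.0
```

Emit:
arm_command --pt "0.078 0.216 0 0" --pt "0.078 0.216 0 0" --pt "0.078 0.216 0 0" --pt "0.078 0.216 -0.08 0" --pt "0.078 0.216 -0.16 0" --pt "0.078 0.216 -0.22 0" --pt "0.078 0.216 -0.28 0" --pt "0.078 0.216 -0.28 0"

```text
time: 1.43
tool_pos: [0.3853, -0.0721, 0.0588]
ee_rot: [-3.136, 0.013, 0.049]
wrist_force: [-1.6, 1.3, -0.6]
width: 0.0603
finger_force: 0.0
```

```bash
python3 - <<'E'
from h import *
a=snap('scene','s1')[150:290,200:380]; b=snap('top','t1')[170:270,255:375]
cv2.imwrite('pics/c3.png',np.hstack([cv2.resize(a,(514,400),interpolation=2),cv2.resize(b,(286,400),interpolation=2)[:, :286]]))
print(robot.get_obs()['tool_pos'])
E
```

```text
[ 0.38989417 -0.07382258  0.06492998]
```

View pics/c3.png

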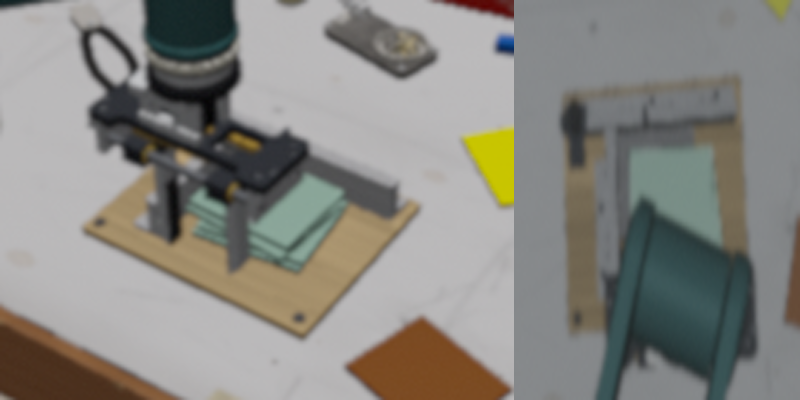

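The crop shows both fingers standing just in front of the stack's -x side (scene crop (165,215) and (237,240)), clear of the left fence. Going down and starting the push.

Emit:
arm_command --pt "0 0 -0.04 0" --pt "0 0 -0.08 0" --pt "0 0 -0.092 0" --pt "0 0 -0.092 0" --pt "0.01 0.0005 -0.092 0" --pt "0.02 0.001 -0.092 0" --pt "0.03 0.0015 -0.092 0" --pt "0.04 0.002 -0.092 0"

```text
time: 2.2
tool_pos: [0.4125, -0.0735, 0.0208]
ee_rot: [3.141, -0.002, 0.049]
wrist_force: [0.3, -0.5, 0.5]
width: 0.0603
finger_force: 0.0
```

Emit:
arm_command --pt "0.006 0.0003 0 0" --pt "0.012 0.0006 0 0" --pt "0.018 0.0009 0 0" --pt "0.024 0.0012 0 0" --pt "0.03 0.0015 0 0" --pt "0.036 0.0018 0 0" --pt "0.042 0.0021 0 0" --pt "0.048 0.0024 0 0"

```text
time: 2.87
tool_pos: [0.4347, -0.0719, 0.0191]
ee_rot: [-3.142, 0.001, 0.049]
wrist_force: [-1.2, -0.2, -1.3]
width: 0.0602
finger_force: 1.1
```

Emit:
arm_command --pt "0.004 0.0002 0 0" --pt "0.008 0.0004 0 0" --pt "0.012 0.0006 0 0" --pt "0.016 0.0008 0 0" --pt "0.02 0.001 0 0" --pt "0.024 0.0012 0 0" --pt "0.024 0.0012 0 0"

```text
time: 3.45
tool_pos: [0.4469, -0.0714, 0.0194]
ee_rot: [3.141, 0.0, 0.049]
wrist_force: [-3.0, 0.3, -2.6]
width: 0.0602
finger_force: 1.2
```

Emit:
arm_command --pt "0.002 0 0 0" --pt "0.004 0 0 0" --pt "0.006 0 0 0" --pt "0.006 0 0 0"

```text
time: 3.78
tool_pos: [0.4488, -0.0714, 0.0194]
ee_rot: [3.141, 0.002, 0.049]
wrist_force: [-5.3, -1.4, 0.0]
width: 0.06
finger_force: 2.8
```

Emit:
arm_command --pt "0.002 0 0 0" --pt "0.002 0 0 0" --pt "0.004 0 0 0" --pt "0.004 0 0 0"

```text
time: 4.12
tool_pos: [0.4508, -0.0715, 0.0194]
ee_rot: [3.141, 0.002, 0.048]
wrist_force: [-5.7, -0.5, 1.6]
width: 0.0602
finger_force: 2.7
```

Emit:
arm_command --pt "0.002 0 0 0" --pt "0.002 0 0 0" --pt "0.004 0 0 0" --pt "0.004 0 0 0"

```text
time: 4.45
tool_pos: [0.4512, -0.0715, 0.0194]
ee_rot: [3.142, 0.006, 0.049]
wrist_force: [-9.4, -1.2, 4.2]
width: 0.0603
finger_force: 5.1
```

Emit:
arm_command --pt "0.002 0 0 0" --pt "0.004 0 0 0" --pt "0.006 0 0 0" --pt "0.008 0 0 0" --pt "0.008 0 0 0"

```text
time: 4.87
tool_pos: [0.4511, -0.0715, 0.0191]
ee_rot: [-3.141, 0.016, 0.05]
wrist_force: [-20.9, -1.8, 12.6]
width: 0.0601
finger_force: 10.4
```

Flush against the far fence: the TCP stops at x = 0.451, as predicted, with 21 N. Backing off and going round to the -y side.

Emit:
arm_command --pt "-0.04 0 0 0" --pt "-0.09 0 0 0" --pt "-0.09 0 0.07 0.05" --pt "-0.09 0 0.14 0.11" --pt "-0.05 -0.06 0.14 0.17" --pt "0.0 -0.12 0.14 0.23" --pt "0.05 -0.18 0.14 0.29" --pt "0.093 -0.198 0.14 0.35" --claw 0.45

```text
time: 5.53
tool_pos: [0.5077, -0.1747, 0.0913]
ee_rot: [3.134, -0.002, 0.781]
wrist_force: [0.7, -0.0, -0.4]
width: 0.0518
finger_force: 0.0
```

Emit:
arm_command --pt "0 0 0 0.06" --pt "0 0 0 0.12" --pt "0 0 0 0.18" --pt "0 0 0 0.24" --pt "0 0 0 0.3" --pt "0 0 0 0.36" --pt "0 0 0 0.4" --pt "0 0 0 0.4"

```text
time: 6.2
tool_pos: [0.5061, -0.1708, 0.0906]
ee_rot: [3.137, 0.001, 1.617]
wrist_force: [0.5, -0.6, 0.0]
width: 0.0516
finger_force: 0.0
```

Emit:
arm_command --pt "0 0 -0.05 0" --pt "0 0 -0.1 0" --pt "0 0 -0.14 0" --pt "0 0 -0.14 0" --pt "0 0 -0.14 0" --pt "-0.0005 0.01 -0.14 0" --pt "-0.001 0.02 -0.14 0" --pt "-0.0015 0.03 -0.14 0"

```text
time: 6.87
tool_pos: [0.5049, -0.1553, 0.0214]
ee_rot: [3.138, 0.001, 1.616]
wrist_force: [0.3, 0.1, 0.5]
width: 0.0517
finger_force: 0.0
```

Emit:
arm_command --pt "-0.0003 0.006 0 0" --pt "-0.0006 0.012 0 0" --pt "-0.0009 0.018 0 0" --pt "-0.0012 0.024 0 0" --pt "-0.0015 0.03 0 0" --pt "-0.0018 0.036 0 0" --pt "-0.0021 0.042 0 0" --pt "-0.0024 0.048 0 0"

```text
time: 7.53
tool_pos: [0.5019, -0.1322, 0.0195]
ee_rot: [-3.141, 0.002, 1.616]
wrist_force: [-1.5, -3.3, 0.6]
width: 0.0521
finger_force: 1.8
```

Emit:
arm_command --pt "-0.0002 0.004 0 0" --pt "-0.0004 0.008 0 0" --pt "-0.0006 0.012 0 0" --pt "-0.0008 0.016 0 0" --pt "-0.001 0.02 0 0" --pt "-0.0012 0.024 0 0" --pt "-0.0014 0.028 0 0" --pt "-0.0016 0.032 0 0"

```text
time: 8.2
tool_pos: [0.5013, -0.1156, 0.0195]
ee_rot: [-3.141, 0.001, 1.616]
wrist_force: [-2.1, -5.3, 0.8]
width: 0.0517
finger_force: 2.5
```

Emit:
arm_command --pt "-0.0001 0.002 0 0" --pt "-0.0002 0.004 0 0" --pt "-0.0003 0.006 0 0" --pt "-0.0004 0.008 0 0" --pt "-0.0005 0.01 0 0" --pt "-0.0005 0.01 0 0"

```text
time: 8.7
tool_pos: [0.501, -0.1105, 0.0195]
ee_rot: [-3.141, 0.001, 1.616]
wrist_force: [-1.6, -4.8, 0.4]
width: 0.0518
finger_force: 2.3
```

Emit:
arm_command --pt "0 0.002 0 0" --pt "0 0.004 0 0" --pt "0 0.006 0 0" --pt "0 0.008 0 0" --pt "0 0.008 0 0"

```text
time: 9.12
tool_pos: [0.501, -0.1086, 0.0196]
ee_rot: [-3.141, 0.005, 1.617]
wrist_force: [-2.7, -9.5, -0.4]
width: 0.0513
finger_force: 4.7
```

Emit:
arm_command --pt "0 0.002 0 0" --pt "0 0.004 0 0" --pt "0 0.004 0 0"

```text
time: 9.37
tool_pos: [0.501, -0.1086, 0.0196]
ee_rot: [-3.141, 0.009, 1.617]
wrist_force: [-2.3, -13.7, -1.6]
width: 0.0516
finger_force: 7.1
```

Emit:
arm_command --pt "0 0.003 0 0" --pt "0 0.005 0 0" --pt "0 0.005 0 0" --pt "0.002 -0.03 0 0" --pt "0.003 -0.07 0 0" --pt "0.003 -0.07 0.07 0" --pt "0.003 -0.07 0.14 -0.05" --pt "-0.05 -0.07 0.14 -0.11"

```text
time: 10.03
tool_pos: [0.484, -0.1402, 0.0973]
ee_rot: [3.124, -0.001, 1.382]
wrist_force: [-0.1, 0.0, 1.3]
width: 0.052
finger_force: 0.0
```

Emit:
arm_command --pt "-0.05 0.04 0 -0.06" --pt "-0.1 0.09 0 -0.12" --pt "-0.126 0.14 0 -0.18" --pt "-0.126 0.18 0 -0.24" --pt "-0.126 0.18 0 -0.3" --pt "-0.126 0.18 0 -0.36" --pt "-0.126 0.18 0 -0.42" --pt "-0.126 0.18 0 -0.48"

```text
time: 10.7
tool_pos: [0.4136, -0.0473, 0.0895]
ee_rot: [-3.139, -0.002, 0.381]
wrist_force: [0.2, -1.0, 0.2]
width: 0.0514
finger_force: 0.0
```

Emit:
arm_command --pt "0 -0.006 0 -0.06" --pt "0 -0.006 0 -0.12" --pt "0 -0.006 0 -0.16" --pt "0 -0.006 -0.04 -0.16" --pt "0 -0.006 -0.1 -0.16" --pt "0 -0.006 -0.14 -0.16" --pt "0 -0.006 -0.14 -0.16" --pt "0 -0.006 -0.14 -0.16"

```text
time: 11.37
tool_pos: [0.4125, -0.051, 0.0187]
ee_rot: [-3.139, 0.002, 0.051]
wrist_force: [-0.8, -0.1, 0.4]
width: 0.0517
finger_force: 0.0
```

Emit:
arm_command --pt "0.012 0 0 0" --pt "0.024 0 0 0" --pt "0.036 0.001 0 0" --pt "0.048 0.002 0 0" --pt "0.056 0.002 0 0" --pt "0.062 0.003 0 0" --pt "0.066 0.003 0 0" --pt "0.07 0.003 0 0"

```text
time: 12.03
tool_pos: [0.4485, -0.0508, 0.0195]
ee_rot: [3.142, 0.0, 0.051]
wrist_force: [0.4, -0.3, 0.2]
width: 0.0515
finger_force: 0.0
```

Emit:
arm_command --pt "0.002 0 0 0" --pt "0.004 0 0 0" --pt "0.006 0 0 0" --pt "0.008 0 0 0" --pt "0.01 0 0 0" --pt "0.012 0 0 0" --pt "0.014 0 0 0" --pt "0.014 0 0 0"

```text
time: 12.7
tool_pos: [0.4501, -0.0508, 0.0186]
ee_rot: [-3.141, 0.012, 0.052]
wrist_force: [-13.0, -1.3, 7.0]
width: 0.0516
finger_force: 6.3
```

Held at 13 N with no fresh slip. Backing off to look before the keeper.

Emit:
arm_command --pt "-0.03 0 0 0" --pt "-0.08 0 0 0" --pt "-0.08 0 0.07 0" --pt "-0.08 0 0.14 0" --pt "-0.12 -0.06 0.2 0" --pt "-0.18 -0.13 0.25 0" --pt "-0.22 -0.2 0.3 0" --pt "-0.26 -0.27 0.34 0" --claw 1

```text
time: 13.37
tool_pos: [0.3359, -0.1677, 0.1797]
ee_rot: [3.14, -0.003, 0.053]
wrist_force: [0.4, -1.0, -0.6]
width: 0.0022
finger_force: 0.0
```

Emit:
arm_command --pt "-0.02 -0.08 0 0" --pt "-0.04 -0.16 0 0" --pt "-0.06 -0.24 0 0" --pt "-0.06 -0.28 0 0"

```text
time: 13.7
tool_pos: [0.3046, -0.311, 0.1782]
ee_rot: [3.139, -0.0, 0.047]
wrist_force: [-0.1, 0.4, -0.6]
width: 0.0009
finger_force: 0.0
```

```bash
python3 - <<'E'
from h import *
a=snap('scene','s2')[165:270,220:360]; b=snap('top','t2')[180:260,265:365]
cv2.imwrite('pics/c4.png',np.hstack([cv2.resize(b,(380,304),interpolation=2),cv2.resize(a,(405,304),interpolation=2)]))
print(robot.get_obs()['tool_pos'])
E
```

```text
[ 0.30570759 -0.30985705  0.17756883]
```

View pics/c4.png

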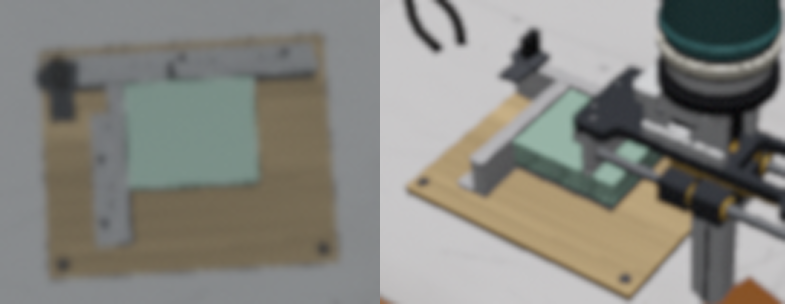

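The crop shows all four edges coincident, with the stack touching both fences (top crop (127,85) to (258,185)). Grip unmoved at (58,72). Going to the keeper's +y side.

Emit:
arm_command --pt "0.486 0.836 0 0" --pt "0.486 0.836 0 0" --pt "0.486 0.836 0 0" --pt "0.486 0.836 0 0" --pt "0.486 0.836 0 0" --pt "0.486 0.836 0 0" --pt "0.486 0.836 0 0" --pt "0.486 0.836 0 0"

```text
time: 14.47
tool_pos: [0.4742, -0.0154, 0.1783]
ee_rot: [-3.141, -0.001, 0.053]
wrist_force: [-0.1, -0.3, -0.2]
width: 0.0002
finger_force: 0.0
```

Emit:
arm_command --pt "0.15 0.258 0 0" --pt "0.15 0.258 0 0" --pt "0.15 0.258 0 0" --pt "0.15 0.258 0 0" --pt "0.15 0.258 0 0" --pt "0.15 0.258 0 0" --pt "0.15 0.258 0 0"

```text
time: 15.05
tool_pos: [0.5481, 0.1104, 0.1778]
ee_rot: [3.141, 0.001, 0.052]
wrist_force: [-0.6, 0.1, 0.5]
width: 0.0002
finger_force: 0.0
```

Emit:
arm_command --pt "0 0 -0.06 0" --pt "0 0 -0.12 0" --pt "0 0 -0.18 0" --pt "0 0 -0.203 0" --pt "0 0 -0.203 0" --pt "0.0005 -0.01 -0.203 0" --pt "0.001 -0.02 -0.203 0" --pt "0.0015 -0.03 -0.203 0"

```text
time: 15.72
tool_pos: [0.5514, 0.0945, 0.0792]
ee_rot: [3.141, -0.005, 0.051]
wrist_force: [-0.7, -0.6, 0.3]
width: 0.0007
finger_force: 0.0
```

```bash
python3 - <<'E'
from h import *
a=snap('scene','s3')[130:250,200:340]; b=snap('top','t3')[160:260,245:365]
cv2.imwrite('pics/c5.png',np.hstack([cv2.resize(b,(360,300),interpolation=2),cv2.resize(a,(350,300),interpolation=2)]))
print(robot.get_obs()['tool_pos'])
E
```

```text
[0.55108157 0.09414469 0.07854888]
```

View pics/c5.png

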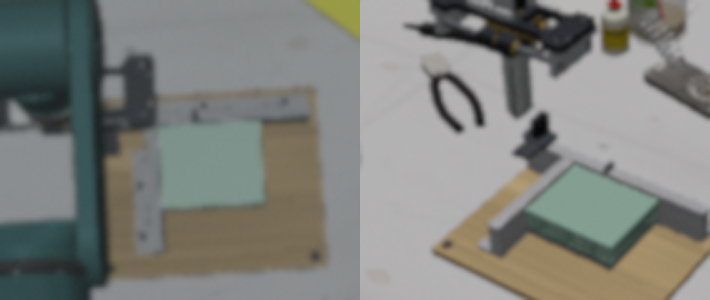

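The crop shows a squared stack and the shut fingers just behind (+y of) the black grip, tip at (515,115) with the grip at (540,125). Pushing along jig -y.

Emit:
arm_command --pt "0.0005 -0.008 -0.004 0" --pt "0.001 -0.016 -0.006 0" --pt "0.0014 -0.024 -0.006 0" --pt "0.0018 -0.032 -0.006 0" --pt "0.0022 -0.04 -0.006 0" --pt "0.0026 -0.048 -0.006 0" --pt "0.003 -0.056 -0.006 0" --pt "0.0034 -0.064 -0.006 0"

```text
time: 16.48
tool_pos: [0.5514, 0.063, 0.0733]
ee_rot: [-3.141, -0.0, 0.051]
wrist_force: [1.0, 0.3, 0.1]
width: 0.001
finger_force: 0.8
```

Emit:
arm_command --pt "0.0004 -0.008 0 0" --pt "0.0008 -0.016 0 0" --pt "0.0012 -0.024 0 0" --pt "0.0016 -0.032 0 0" --pt "0.002 -0.04 0 0" --pt "0.0024 -0.048 0 0" --pt "0.0028 -0.056 0 0" --pt "0.0032 -0.064 0 0"

```text
time: 17.15
tool_pos: [0.5531, 0.0308, 0.0734]
ee_rot: [3.142, -0.0, 0.051]
wrist_force: [0.8, 2.3, -0.3]
width: 0.0003
finger_force: 0.8
```

Emit:
arm_command --pt "0.0003 -0.006 0 0" --pt "0.0006 -0.012 0 0" --pt "0.0009 -0.018 0 0" --pt "0.0012 -0.024 0 0" --pt "0.0015 -0.03 0 0" --pt "0.0018 -0.036 0 0" --pt "0.0021 -0.042 0 0" --pt "0.0021 -0.042 0 0"

```text
time: 17.82
tool_pos: [0.554, 0.0095, 0.0734]
ee_rot: [3.141, 0.0, 0.051]
wrist_force: [0.8, 0.2, 0.3]
width: -0.0
finger_force: 0.2
```

Emit:
arm_command --pt "0 -0.002 0 0" --pt "0 -0.004 0 0" --pt "0 -0.006 0 0" --pt "0 -0.008 0 0" --pt "0 -0.008 0 0"

```text
time: 18.23
tool_pos: [0.5539, 0.0093, 0.0735]
ee_rot: [-3.136, -0.0, 0.052]
wrist_force: [0.8, 8.9, 0.6]
width: 0.0005
finger_force: 4.4
```

End stop reached at y = 0.0093, against a predicted 0.0085. One firmer press, then retreat and look.

Emit:
arm_command --pt "0 -0.003 0 0" --pt "0 -0.003 0 0" --pt "-0.001 0.03 0 0" --pt "-0.002 0.07 0 0" --pt "-0.002 0.08 0.08 0" --pt "-0.002 0.08 0.16 0" --pt "-0.05 0.08 0.24 0" --pt "-0.12 0.08 0.24 0"

```text
time: 18.9
tool_pos: [0.4986, 0.0453, 0.2009]
ee_rot: [3.138, -0.013, 0.051]
wrist_force: [-1.4, 0.0, 1.2]
width: 0.0004
finger_force: 0.0
```

Emit:
arm_command --pt "-0.04 -0.07 0 0" --pt "-0.08 -0.14 0 0" --pt "-0.12 -0.21 0 0" --pt "-0.16 -0.28 0 0" --pt "-0.2 -0.35 0 0" --pt "-0.24 -0.42 0 0" --pt "-0.3 -0.5 0 0" --pt "-0.36 -0.56 0 0"

```text
time: 19.57
tool_pos: [0.3184, -0.2293, 0.1935]
ee_rot: [3.14, 0.001, 0.051]
wrist_force: [-0.1, -0.9, -0.5]
width: 0.0001
finger_force: 0.0
```

Emit:
arm_command --pt "-0.02 -0.08 0 0" --pt "-0.04 -0.16 0 0" --pt "-0.04 -0.24 0 0" --pt "-0.04 -0.3 0 0" --pt "-0.04 -0.3 0 0"

```text
time: 19.98
tool_pos: [0.2982, -0.3821, 0.1923]
ee_rot: [3.14, 0.003, 0.046]
wrist_force: [-0.3, 0.2, -0.1]
width: 0.0006
finger_force: 0.0
```

```bash
python3 - <<'E'
from h import *
a=snap('scene','s4')[165:270,220:360]; b=snap('top','t4')[180:260,265:365]
cv2.imwrite('pics/c6.png',np.hstack([cv2.resize(b,(380,304),interpolation=2),cv2.resize(a,(405,304),interpolation=2)]))
o=robot.get_obs();print(o['tool_pos'],o['wrist_force'])
E
```

```text
[ 0.29923244 -0.37784224  0.19275684] [0.25119774 1.17891471 0.10486602]
```

View pics/c6.png

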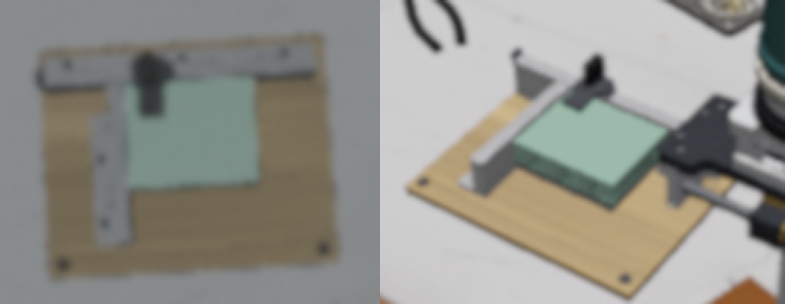

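The keeper sits at its stop (top crop (152,75)) with the tongue over the stack, and the blanks are still flush at (127,85) to (258,185). The robot is clear, so I'm handing in.

```bash
python3 -c "
from bench import robot; print(robot.close_job())"
```

```text
the job is handed in; nothing more can be done
None
```

I squared the four blanks against both fences in their original order, then slid the keeper to its end stop with its tongue over the stack. The jar, grinding block and pliers were not touched, and the job was handed in at about 20 s.

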